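# Set the bleed valve on the fumarole gas sampler

## Task

Set the needle valve on the coil sampler in the steel case: turn its T-handle clockwise until you feel the needle bottom on its seat, just finger-tight and no more, because the valve hangs on thin tubes and must not be wrenched round. Then back the handle off a quarter of a turn and let go. Leave the other things on the shelf where they are.

Things in the scene. Friction and masses are not known exactly. Their poses are not given: they have to be found in the camera images.
- case: Grey steel carrying case, 400 x 460 mm, rim 125 mm high, fixed on the bench. Origin: centre of its underside. Its lid, 460 mm long, is propped open along the +y side, leaning 35 degrees outward. Inside, a dented birch ply shelf with its top 100 mm above the origin.
- sampler: Gas sampler screwed to the shelf: black base plate 225 x 90 x 8 mm, a steel needle valve and, 105 mm from it along +x, an upright copper condensing coil 61 mm wide, 70 mm high. Origin: on the shelf below the valve's stem; z up, x along the plate. Apart from the valve's round bonnet (21 mm wide, top at 83 mm) and T-handle nothing on it is over 75 mm high.
- valve: The steel needle valve's body, 30 x 36 mm and 59 mm high without its bonnet, held by its two tubes, which let it twist about the stem like a spring, 5 N m per radian. Untwisted, its frame is the sampler's. A finger-tight stop is 0.15 to 0.6 N m at the handle; from 0.8 N m (9 degrees of twist) the tubes are strained.
- t_bar (a point): Middle of the valve's steel T-handle: level square bar 64 mm long, 10 mm thick and high, on top of a vertical 8 mm stem. The point is on the stem's axis at the bar's mid-height, 107 mm above the shelf; x along the bar, z up, the axis it turns about. Drag 0.05 N m; it stays where left. Clockwise from above closes. It starts 0.35 to 0.67 turn open.
- needle_tip (a point): Tip of the needle, hidden in the valve, on the stem's axis. Right-hand thread: it rises 1.25 mm per turn of the T-handle, so a quarter turn lifts it 0.31 mm, far too little to set by measured positions.
- seat (a point): The needle's seat, hidden in the valve on the stem's axis, 34 mm above the shelf; z up. The needle stops dead when its tip is level with it. The angle of the T-handle at which that happens differs each time and nothing outside shows it.
- cap_a: Loose steel flange cap, 52 mm wide, 15 mm high, on the shelf. Origin: centre of its underside.
- cap_b: The other loose steel flange cap, same size. Origin: centre of its underside.
- bung: Loose red rubber bung, 39 mm wide, 30 mm high, on the shelf. Origin: centre of its underside.
- ampoule_holder: Loose green glass ampoule holder, a cup 34 mm wide on a 48 mm foot, 60 mm high, on the shelf. Origin: centre of its underside.

How it is judged:
By the outcome, as a careful person would: the job done as asked, in the order asked, and still so for the second after the job is handed in, with the robot touching nothing.
It also fails if it takes over 72 s, if anything falls off the work surface, if the arm or the gripper's body presses on something with over 40 N, if the wrist force passes 120 N, or if a joint passes its speed limit or range.

## Robot

A 6-joint arm with a two-finger parallel gripper is mounted at the origin on the work surface. World frame = base frame: x ahead of the robot, y to its left, z up, the work surface at z = 0. Lengths are in m, angles in degrees, forces in N, time in s.
With the tool pointing down it reaches from about 0.4 to 0.825 m from the base axis. Payload 7 kg.
Tool frame: the origin (TCP) lies at the very end of the fingers, on their centre line; the grasp point (between the pads) lies 19 mm behind it; z points along the fingers, y is the line along which they close (so a half turn about z gives the same grasp; the last joint's range is limited). The gripper opens to 88 mm and grips with 3 to 60 N. Pads are 19 mm wide; open, the fingers measure 130 mm over their backs; the gripper's body (78 mm by 193 mm) begins 47 mm behind the grasp point.
Start: joints at [-57.863, 20.546, 0.682, 0, -70.136, -16.507], TCP at [0.182, -0.65, 0.206] pointing down, gripper open.
Joint ranges: [-176.03, 176.03], [-82.01, 121.73], [-58.28, 71.71], [-173.87, 95.51], [-174.79, -0.11], [-173.66, 173.66]. Speed limits (degrees/s): [136.94, 136.94, 172.46, 180, 180, 180].

## Interface

Orientations are given as [roll, pitch, yaw] about the fixed x, y, z axes, in that order (R = Rz(yaw) Ry(pitch) Rx(roll)).
In Python, from plant import r gives the robot as it stands. The module is installed in compiled form; this text tells all that it offers.
- The arm moves only by the tool jog_arm, never from a script. Its arguments are lists of equal length, an entry for each row: "travel": the shift along the tool's x, y, z each as a share of 50 cm, from -1 to 1, a list of three; "dr": the turn, a rotation vector about the tool's x, y, z each as a share of 360 degrees, from -1 to 1, a list of three; "claw": the opening, from 0 (shut) to 1 (fully open). A call has exactly 10 rows; each row is the pose to reach, as a shift and turn from the pose commanded when the call began, along the tool's axes at that moment, turning the shorter way round; what a row does not reach only later rows make up. A row lasts 1/8 s, in which the tool goes at most 62.5 mm and 10.7 degrees, less where a joint would pass 70% of its speed; a pose out of reach is approached as far as the arm can. A call with a number of a shift or a turn outside -1 to 1 is refused whole. A call with a gripper value outside its range is refused whole. The fingers move at their own pace and stop on an object; "newtons" is the grip in N (left out, the last holds). Time passes only in rows, so rows that repeat a pose let the fingers close, or fill a call up. It gives the time, the measured TCP pose, the force, the opening and the grip force at its end, in the units of the state.
- r.get_state(): the state, without advancing time (a new reading comes with each control period).
- r.capture(name): name is "scene" or "top" or "wrist"; returns a dict with "pixels" (400x640x3 uint8, red, green, blue), "range_z" (400x640 float32, m along the optical axis (not along the pixel's ray), 0 where there is no reading), "fx", "fy", "cx", "cy" (pixels), "dist_coeffs" ([k1, k2, p1, p2, k3] as OpenCV has them; the pictures are not rectified), "position" and "attitude" of the camera in the world; the wrist camera has in their place "hand_eye" (4x4, takes a point from camera to tool coordinates, whose origin is the TCP and whose axes are the flange's). Camera axes: x right, y up, looking along -z (the intrinsics and any distortion apply to the point x, -y, -z); pixel columns grow to the right and rows downward; lengths in m; the calibration is good to about 2 mm. A picture is of the moment at which its call begins: read the wrist's pose just before it.
- r.close_job(): hands the job in; it is judged then, once.
Trained networks look in the newest picture that a camera, given by its name, has taken for a name from the list of things; names that differ only in an ending like _2 or _b are one class to them, and where a whole thing is asked for, a point or a joint stands for the part that bears it (a point fixed in the world has none). Each returns a list of dicts, best first, with "conf" (0 to 1); they miss things now and then, are a little off and sometimes report something else, mostly with a low value. They report only what shows in the picture. A call takes as long as a camera call.
- r.boxes_of(name, camera): "extent" ([left, top, right, bottom] in pixels, round what is visible of it).
- r.regions_of(name, camera): "pixels" (400x640 bool, what is visible of it) and "extent" ([left, top, right, bottom] in pixels, round what is visible of it).
- r.tip_of(name, camera): "at" ([column, row] in pixels: a listed point, or the origin of a listed thing).
The state is a dict: "time_s": time; "joints": joint angles; "qd": joint speeds; "joint_torque": joint torques, N m; "tcp_pos": TCP position; "eef_rot": TCP orientation; "contact_force": force on the tool from outside, world axes, zero at the start; "moment": the same for the moment, N m; "gripper_width": finger opening in m; "gripper_force": force on a finger pad.
Only numpy, scipy, OpenCV 4.12 (cv2) and the standard library are available. Lean on these libraries where they do the work, as an engineer would, in place of code of your own. Each camera call takes 0.05 s, during which the arm holds its last target. There are 200 camera calls.

## Working session

There is one attempt and no reset: what is moved stays moved. The work goes in short steps, Python scripts to look and compute and a tool call to move; the robot and the scene stay as the last step left them, time stands still between calls to the robot, and variables do not carry over. Pictures are saved under pics/ and viewed, at most 10 in all, crops included, and the job is handed in when it is done.

Besides the shell and the picture viewer there is one more tool, called in YAML: its name, and indented under it one key for each argument. jog_arm: Moves the arm, as the interface text tells. Its arguments: {"type":"object","properties":{"travel":{"type":"array"},"dr":{"type":"array"},"claw":{"type":"array"},"newtons":{"type":"number"}},"required":["travel","dr","claw"]}

```bash
mkdir -p pics; cat > h.py <<'E'
import numpy as np, cv2
from scipy.spatial.transform import Rotation as R
from plant import r
def rot(a): 
    a=np.array(a); return a if a.shape==(3,3) else (R.from_quat(a).as_matrix() if a.size==4 else R.from_euler('xyz',a,degrees=True).as_matrix())
def cap(name):
    s=r.get_state(); c=r.capture(name)
    if name=='wrist':
        T=np.eye(4);T[:3,:3]=rot(s['eef_rot']);T[:3,3]=s['tcp_pos'];M=T@np.array(c['hand_eye'])
    else:
        M=np.eye(4);M[:3,:3]=rot(c['attitude']);M[:3,3]=c['position']
    c['M']=M; return c
def ray(c,px):
    K=np.array([[c['fx'],0,c['cx']],[0,c['fy'],c['cy']],[0,0,1.]])
    u=cv2.undistortPoints(np.array(px,float).reshape(-1,1,2),K,np.array(c['dist_coeffs'],float)).reshape(-1,2)
    return np.c_[u[:,0],-u[:,1],-np.ones(len(u))]@c['M'][:3,:3].T   # unit depth
def pt(c,px):
    px=np.array(px,float).reshape(-1,2); z=c['range_z'][px[:,1].astype(int),px[:,0].astype(int)]
    return c['M'][:3,3]+ray(c,px)*z[:,None]
def save(c,n): cv2.imwrite('pics/'+n,c['pixels'][:,:,::-1])
E
cat > a.py <<'E'
from h import *
print(r.get_state())
ims=[]
for n in('top','scene'):
    c=cap(n);ims.append(c['pixels'][:,:,::-1]);print(n,c['position'],c['attitude'],c['fx'],c['dist_coeffs'])
    for t in('t_bar','sampler','valve','cap_a','bung','ampoule_holder','case'):
        for d in r.tip_of(t,n)[:2]: print(t,np.round(d['at']),round(d['conf'],2),pt(c,d['at']).round(3))
    for d in r.regions_of('t_bar',n)[:2]:
        m=d['pixels'];ys,xs=np.where(m);P=pt(c,np.c_[xs,ys]);print('reg',d['conf'],d['extent'],len(xs),np.median(P,0).round(3))
cv2.imwrite('pics/a.png',cv2.resize(np.vstack(ims),(480,600)))
cv2.imwrite('pics/top.png',ims[0])
E
python3 a.py
```

```text
{'time_s': 0.0, 'joints': array([-5.78616831e+01,  2.05911753e+01,  6.33841324e-01, -2.03268103e-02,
       -7.01353069e+01, -1.65064020e+01]), 'qd': array([-0.08070141,  0.00429873, -0.0606877 ,  0.04715446, -0.06650127,
        0.00215077]), 'joint_torque': array([-1.63360477e-03, -5.82714951e+01,  2.93061233e+01,  6.99728251e+00,
        6.99762837e-03, -2.05653159e-04]), 'tcp_pos': array([ 0.18171035, -0.64954142,  0.20532551]), 'eef_rot': array([ 1.79905747e+02, -8.00295394e-03, -1.64375001e+02]), 'contact_force': array([-0.47034699, -0.26869898, -0.35540851]), 'moment': array([ 0.01494805,  0.0518926 , -0.01552388]), 'gripper_force': 0.0, 'gripper_width': 0.08763198666253184}
top [ 0.46837149 -0.01140316  1.23451353] [  5.98922497  -0.18194209 -89.99707596] 520.1742616842245 [-0.13978765  0.          0.          0.          0.        ]
t_bar [310. 209.] 0.6 [[0.563 0.021 0.215]]
valve [310. 211.] 0.88 [[0.56  0.019 0.205]]
cap_a [222. 161.] 0.91 [[0.678 0.216 0.118]]
cap_a [234. 227.] 0.65 [[0.533 0.187 0.115]]
bung [376. 187.] 0.8 [[ 0.619 -0.118  0.128]]
ampoule_holder [379. 
[... 310 characters left out ...]
0804546  0.          0.          0.          0.        ]
t_bar [305. 169.] 0.73 [[0.576 0.02  0.213]]
t_bar [261. 273.] 0.21 [[ 0.648 -0.131  0.13 ]]
sampler [305. 213.] 0.92 [[0.586 0.008 0.125]]
sampler [262. 275.] 0.29 [[ 0.65  -0.13   0.127]]
valve [304. 218.] 0.81 [[0.58  0.009 0.107]]
cap_a [424. 202.] 0.64 [[0.699 0.202 0.112]]
cap_a [356. 167.] 0.63 [[0.542 0.177 0.115]]
bung [256. 274.] 0.96 [[ 0.644 -0.137  0.13 ]]
bung [425. 201.] 0.25 [[0.699 0.204 0.114]]
ampoule_holder [209. 229.] 0.76 [[ 0.493 -0.138  0.109]]
case [317. 244.] 0.76 [[ 0.639 -0.009  0.101]]
reg 0.7 [297.9, 154.0, 309.4, 183.6] 190 [0.574 0.017 0.212]
reg 0.25 [280.5, 158.5, 325.7, 215.4] 1144 [0.58  0.012 0.145]
```

```bash
python3 - <<'E'
import cv2
a=cv2.imread('pics/top.png');b=cv2.imread('pics/a.png')
import numpy as np
t=cv2.resize(a[100:300,180:430],(800,600)) 
cv2.imwrite('pics/topc.png',t)
E
```

```text
(no output)
```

View pics/a.png

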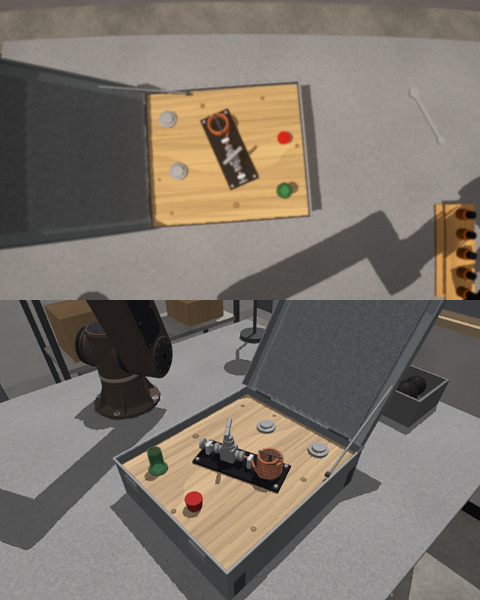

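View pics/topc.png

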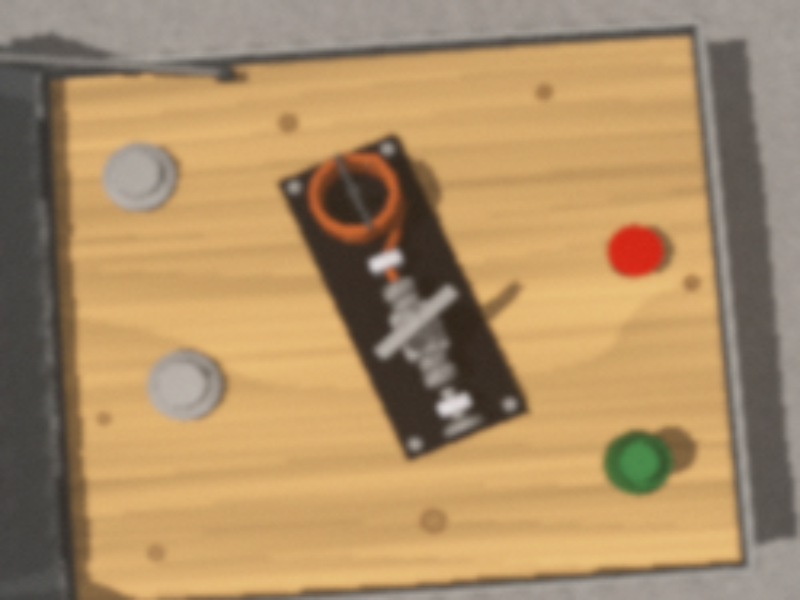

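The top crop shows the T-bar at about (310, 207) in full-image pixels, running from (299, 217) to (322, 197). The coil is towards +x, and the caps, bung and ampoule holder are all well clear. Next I'll measure the bar's axis precisely.

```bash
cat > b.py <<'E'
from h import *
import sys
cs={}
for n in sys.argv[1:]:
    c=cap(n);save(c,'%s_%d.png'%(n,int(r.get_state()['time_s']*1000)))
    H,W=c['range_z'].shape; yy,xx=np.mgrid[:H,:W]; P=pt(c,np.c_[xx.ravel(),yy.ravel()]); ok=c['range_z'].ravel()>0
    near=ok&(np.hypot(P[:,0]-.566,P[:,1]-.02)<.045)
    sh=ok&(abs(P[:,0]-.57)<.1)&(abs(P[:,1]-.02)<.12)&(P[:,2]>.09)&(P[:,2]<.115);print(n,'shelf',np.percentile(P[sh,2],[10,50,90]).round(4))
    m=near&(P[:,2]>.205)&(P[:,2]<.23)
    Q=P[m]
    if len(Q)>20:
        rect=cv2.minAreaRect(Q[:,:2].astype(np.float32)); pts=np.float32(rect)if 0 else rect
        d=Q[:,:2]-Q[:,:2].mean(0);u=np.linalg.svd(d,full_matrices=False)[2][0]
        print(n,len(Q),'mean',Q.mean(0).round(4),'ztop',np.percentile(Q[:,2],[50,90]).round(4),'ang',np.degrees(np.arctan2(u[1],u[0])).round(1),'rect',np.round(rect[0],4),np.round(rect[1],4),'len',np.ptp(d@u).round(4))
    t=r.tip_of('t_bar',n)
    for d in t[:2]: 
        v=ray(c,d['at'])[0];o=c['M'][:3,3];print('tip',np.round(d['at'],1),round(d['conf'],2),'at z.212',(o+v*(.212-o[2])/v[2]).round(4))
    if t: cs[n]=(c['M'][:3,3],ray(c,t[0]['at'])[0])
if len(cs)==2:
    (o1,v1),(o2,v2)=cs.values();s=np.linalg.lstsq(np.c_[v1,-v2],o2-o1,rcond=None)[0];print('tri',(o1+s[0]*v1).round(4),(o2+s[1]*v2).round(4))
s=r.get_state();print({k:np.round(s[k],3) for k in('time_s','joints','tcp_pos','eef_rot','contact_force','moment','gripper_width')})
E
python3 b.py top scene
```

```text
top shelf [0.0967 0.1002 0.1078]
top 169 mean [0.5675 0.0212 0.2105] ztop [0.2106 0.2131] ang 133.4 rect [0.5677 0.0214] [0.0103 0.0631] len 0.0632
tip [304.6 206.5] 0.69 at z.212 [0.5682 0.0308 0.212 ]
tip [311.4 205.3] 0.54 at z.212 [0.5706 0.0173 0.212 ]
scene shelf [0.0994 0.101  0.1088]
scene 172 mean [0.5748 0.0165 0.2116] ztop [0.2121 0.2133] ang -46.7 rect [0.572  0.0187] [0.0102 0.0642] len 0.0642
{'time_s': np.float64(1.1), 'joints': array([-5.7864e+01,  2.0546e+01,  6.8400e-01, -1.0000e-03, -7.0136e+01,
       -1.6506e+01]), 'tcp_pos': array([ 0.182, -0.65 ,  0.206]), 'eef_rot': array([-1.79998e+02,  1.00000e-03, -1.64370e+02]), 'contact_force': array([-1.17 , -0.894, -0.204]), 'moment': array([-0.031,  0.02 , -0.048]), 'gripper_width': np.float64(0.088)}
```

jog_arm:
  travel:
    - [-0.1, 0.1, -0.15]
    - [-0.2, 0.2, -0.2]
    - [-0.3, 0.29, -0.2]
    - [-0.4, 0.39, -0.2]
    - [-0.5, 0.49, -0.2]
    - [-0.6, 0.59, -0.2]
    - [-0.68, 0.66, -0.2]
    - [-0.76, 0.74, -0.2]
    - [-0.83, 0.81, -0.2]
    - [-0.83, 0.81, -0.2]
  dr:
    - [0, 0, -0.025]
    - [0, 0, -0.05]
    - [0, 0, -0.075]
    - [0, 0, -0.1]
    - [0, 0, -0.125]
    - [0, 0, -0.15]
    - [0, 0, -0.175]
    - [0, 0, -0.2]
    - [0, 0, -0.225]
    - [0, 0, -0.25]
  claw: [1, 1, 1, 1, 1, 1, 1, 1, 1, 1]

```text
time_s: 2.35
tcp_pos: [0.4732, -0.1459, 0.3067]
eef_rot: [-179.9, -0.0, -74.0]
contact_force: [0.3, 0.3, -0.2]
gripper_width: 0.0875
gripper_force: 0.0
```

```bash
cat > s.py <<'E'
from h import *
import sys
s=r.get_state();print({k:np.round(s[k],3) for k in('time_s','joints','tcp_pos','eef_rot','contact_force','moment','gripper_width')})
if len(sys.argv)>4:
    t=np.array(list(map(float,sys.argv[1:4])));m=rot(s['eef_rot']);print('travel',(m.T@(t-s['tcp_pos'])/.5).round(4),'dr',(-(float(sys.argv[4])-s['eef_rot'][2])/360).round(4))
E
python3 s.py .569 .02 .31 -46.6
```

```text
{'time_s': np.float64(2.35), 'joints': array([ 5.6530e+00,  2.3400e-01, -1.1638e+01, -3.0000e-03, -7.8069e+01,
        1.0354e+01]), 'tcp_pos': array([ 0.473, -0.146,  0.307]), 'eef_rot': array([-1.79941e+02, -8.00000e-03, -7.39930e+01]), 'contact_force': array([ 0.263,  0.317, -0.15 ]), 'moment': array([-0.103,  0.012, -0.046]), 'gripper_width': np.float64(0.087)}
travel [-0.2661 -0.2756 -0.0064] dr -0.0761
```

jog_arm:
  travel:
    - [-0.05, -0.05, 0]
    - [-0.13, -0.13, 0]
    - [-0.2, -0.2, 0]
    - [-0.26, -0.27, 0]
    - [-0.266, -0.276, 0]
    - [-0.266, -0.276, 0]
    - [-0.266, -0.276, 0]
    - [-0.266, -0.276, 0]
    - [-0.266, -0.276, 0]
    - [-0.266, -0.276, 0]
  dr:
    - [0, 0, -0.02]
    - [0, 0, -0.04]
    - [0, 0, -0.06]
    - [0, 0, -0.076]
    - [0, 0, -0.076]
    - [0, 0, -0.076]
    - [0, 0, -0.076]
    - [0, 0, -0.076]
    - [0, 0, -0.076]
    - [0, 0, -0.076]
  claw: [1, 1, 1, 1, 1, 1, 1, 1, 1, 1]

```text
time_s: 3.6
tcp_pos: [0.5693, 0.0167, 0.3065]
eef_rot: [-180.0, -0.0, -47.0]
contact_force: [0.1, -0.6, -0.1]
gripper_width: 0.0876
gripper_force: 0.0
```

```bash
python3 b.py wrist; ls pics; cp pics/wrist_*.png pics/w1.png
```

```text
wrist shelf [0.0984 0.0997 0.1075]
wrist 782 mean [0.5697 0.0194 0.2111] ztop [0.2111 0.2122] ang 133.8 rect [0.569  0.0202] [0.0099 0.0636] len 0.0636
tip [315.2 190.5] 0.92 at z.212 [0.5722 0.0182 0.212 ]
{'time_s': np.float64(3.7), 'joints': array([ 2.1376e+01,  7.7950e+00, -3.4200e+00, -2.0000e-03, -7.8777e+01,
        2.1599e+01]), 'tcp_pos': array([0.569, 0.017, 0.306]), 'eef_rot': array([-1.79992e+02, -1.00000e-03, -4.70250e+01]), 'contact_force': array([ 0.139, -0.347, -0.17 ]), 'moment': array([-0.074,  0.133,  0.009]), 'gripper_width': np.float64(0.088)}
a.png
scene_1050.png
top.png
top_950.png
topc.png
wrist_3650.png
```

View pics/w1.png

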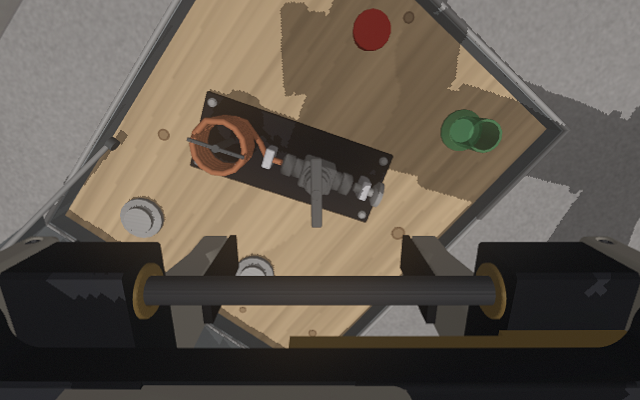

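jog_arm:
  travel:
    - [-0.0045, -0.004, 0.06]
    - [-0.0045, -0.004, 0.12]
    - [-0.0045, -0.004, 0.17]
    - [-0.0045, -0.004, 0.21]
    - [-0.0045, -0.004, 0.231]
    - [-0.0045, -0.004, 0.231]
    - [-0.0045, -0.004, 0.231]
    - [-0.0045, -0.004, 0.231]
    - [-0.0045, -0.004, 0.231]
    - [-0.0045, -0.004, 0.231]
  dr:
    - [0, 0, -0.0015]
    - [0, 0, -0.0015]
    - [0, 0, -0.0015]
    - [0, 0, -0.0015]
    - [0, 0, -0.0015]
    - [0, 0, -0.0015]
    - [0, 0, -0.0015]
    - [0, 0, -0.0015]
    - [0, 0, -0.0015]
    - [0, 0, -0.0015]
  claw: [1, 1, 1, 1, 1, 0.5, 0.2, 0, 0, 0]
  newtons: 25

```text
time_s: 4.95
tcp_pos: [0.5694, 0.0201, 0.191]
eef_rot: [-180.0, -0.0, -46.5]
contact_force: [0.6, 0.1, -1.0]
gripper_width: 0.0433
gripper_force: 0.0
```

```bash
python3 s.py
```

```text
{'time_s': np.float64(4.95), 'joints': array([ 2.1693e+01,  1.1298e+01, -1.4178e+01,  1.0000e-03, -6.4504e+01,
        2.1837e+01]), 'tcp_pos': array([0.569, 0.02 , 0.191]), 'eef_rot': array([-1.79981e+02, -8.00000e-03, -4.64700e+01]), 'contact_force': array([ 0.595,  0.085, -1.039]), 'moment': array([-0.015,  0.128,  0.003]), 'gripper_width': np.float64(0.043)}
```

jog_arm:
  travel:
    - [0, 0, 0]
    - [0, 0, 0]
    - [0, 0, 0]
    - [0, 0, 0]
    - [0, 0, 0]
    - [0, 0, 0]
    - [0, 0, 0]
    - [0, 0, 0]
    - [0, 0, 0]
    - [0, 0, 0]
  dr:
    - [0, 0, 0]
    - [0, 0, 0]
    - [0, 0, 0]
    - [0, 0, 0]
    - [0, 0, 0]
    - [0, 0, 0.01]
    - [0, 0, 0.03]
    - [0, 0, 0.05]
    - [0, 0, 0.06]
    - [0, 0, 0.06]
  claw: [0, 0, 0, 0, 0, 0, 0, 0, 0, 0]
  newtons: 25

```text
time_s: 6.2
tcp_pos: [0.5696, 0.0203, 0.1908]
eef_rot: [-180.0, 0.0, -68.0]
contact_force: [1.0, 0.3, -1.3]
gripper_width: 0.0085
gripper_force: 25.0
```

```bash
python3 s.py
```

```text
{'time_s': np.float64(6.2), 'joints': array([ 2.1700e+01,  1.1319e+01, -1.4174e+01, -6.0000e-03, -6.4475e+01,
        2.6800e-01]), 'tcp_pos': array([0.57 , 0.02 , 0.191]), 'eef_rot': array([-1.79967e+02,  5.00000e-03, -6.80350e+01]), 'contact_force': array([ 0.971,  0.343, -1.319]), 'moment': array([ 0.569, -0.446,  0.076]), 'gripper_width': np.float64(0.008)}
```

jog_arm:
  travel:
    - [0, 0, 0]
    - [0, 0, 0]
    - [0, 0, 0]
    - [0, 0, 0]
    - [0, 0, 0]
    - [0, 0, 0]
    - [0, 0, 0]
    - [0, 0, 0]
    - [0, 0, 0]
    - [0, 0, 0]
  dr:
    - [0, 0, 0.028]
    - [0, 0, 0.056]
    - [0, 0, 0.084]
    - [0, 0, 0.112]
    - [0, 0, 0.14]
    - [0, 0, 0.168]
    - [0, 0, 0.196]
    - [0, 0, 0.224]
    - [0, 0, 0.25]
    - [0, 0, 0.25]
  claw: [0, 0, 0, 0, 0, 0, 0, 0, 0, 0]

```text
time_s: 7.45
tcp_pos: [0.5696, 0.0203, 0.1908]
eef_rot: [180.0, 0.0, -157.9]
contact_force: [1.4, 2.0, -0.6]
gripper_width: 0.0082
gripper_force: 25.0
```

```bash
python3 s.py
```

```text
{'time_s': np.float64(7.45), 'joints': array([ 2.1698e+01,  1.1322e+01, -1.4175e+01, -4.0000e-03, -6.4473e+01,
       -8.9624e+01]), 'tcp_pos': array([0.57 , 0.02 , 0.191]), 'eef_rot': array([ 1.79996e+02,  3.10000e-02, -1.57928e+02]), 'contact_force': array([ 1.361,  2.009, -0.623]), 'moment': array([ 0.732, -0.692, -0.022]), 'gripper_width': np.float64(0.008)}
```

```bash
python3 - <<'E'
from h import *
c=cap('wrist');d=cap('top')
cv2.imwrite('pics/w2.png',np.vstack([cv2.resize(c['pixels'][90:290,160:480],(640,400)),cv2.resize(d['pixels'][180:240,250:370],(640,200))])[:,:,::-1])
for _ in range(4): print(r.capture('wrist') is None, r.get_state()['moment'].round(3))
E
```

```text
False [ 0.703 -0.883  0.034]
False [ 0.778 -0.845  0.052]
False [ 0.765 -0.914  0.03 ]
False [ 0.813 -0.98   0.049]
```

View pics/w2.png

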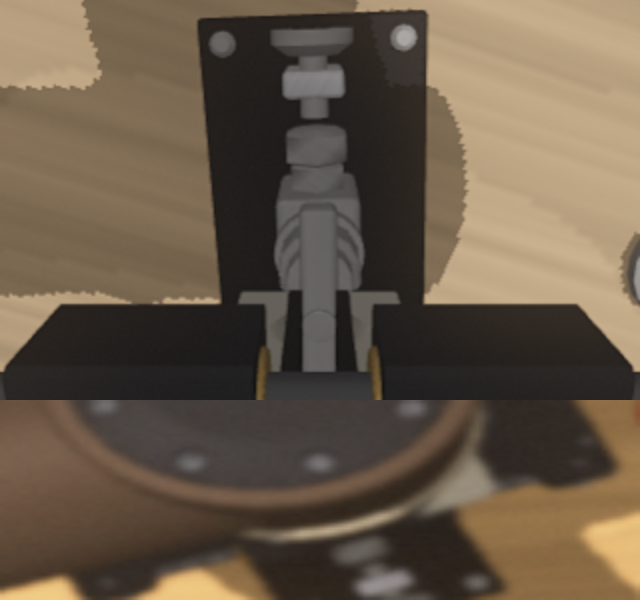

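```bash
cat > m.py <<'E'
from h import *
v=[r.get_state()['moment']]
for _ in range(2): r.capture('wrist'); v.append(r.get_state()['moment'])
s=r.get_state();print(s['time_s'].round(2),'mz',np.round([x[2] for x in v],3),'yaw',round(s['eef_rot'][2],2),'q6',round(s['joints'][5],1),'mxy',s['moment'][:2].round(2),s['gripper_width'].round(4))
E
```

jog_arm:
  travel:
    - [0, 0, 0]
    - [0, 0, 0]
    - [0, 0, 0]
    - [0, 0, 0]
    - [0, 0, 0]
    - [0, 0, 0]
    - [0, 0, 0]
    - [0, 0, 0]
    - [0, 0, 0]
    - [0, 0, 0]
  dr:
    - [0, 0, 0.01]
    - [0, 0, 0.02]
    - [0, 0, 0.03]
    - [0, 0, 0.036]
    - [0, 0, 0.036]
    - [0, 0, 0.036]
    - [0, 0, 0.036]
    - [0, 0, 0.036]
    - [0, 0, 0.036]
    - [0, 0, 0.036]
  claw: [0, 0, 0, 0, 0, 0, 0, 0, 0, 0]

```text
time_s: 9.0
tcp_pos: [0.5695, 0.0202, 0.1908]
eef_rot: [180.0, 0.0, -171.0]
contact_force: [3.9, 2.9, -1.2]
gripper_width: 0.0085
gripper_force: 25.0
```

```bash
python3 m.py
```

```text
Traceback (most recent call last):
  File "m.py", line 4, in <module>
    s=r.get_state();print(s['time_s'].round(2),'mz',np.round([x[2] for x in v],3),'yaw',round(s['eef_rot'][2],2),'q6',round(s['joints'][5],1),'mxy',s['moment'][:2].round(2),s['gripper_width'].round(4))
                          ^^^^^^^^^^^^^^^^^
AttributeError: 'float' object has no attribute 'round'
```

```bash
sed -i "s/s\['time_s'\].round(2)/round(s['time_s'],2)/; s/s\['gripper_width'\].round(4)/s['contact_force'].round(1)/" m.py; python3 m.py
```

```text
9.2 mz [0.039 0.032 0.037] yaw -171.03 q6 -102.7 mxy [ 1.08 -1.36] [ 3.8  3.1 -1.5]
```

jog_arm:
  travel:
    - [0, 0, 0]
    - [0, 0, 0]
    - [0, 0, 0]
    - [0, 0, 0]
    - [0, 0, 0]
    - [0, 0, 0]
    - [0, 0, 0]
    - [0, 0, 0]
    - [0, 0, 0]
    - [0, 0, 0]
  dr:
    - [0, 0, 0.005]
    - [0, 0, 0.01]
    - [0, 0, 0.015]
    - [0, 0, 0.015]
    - [0, 0, 0.015]
    - [0, 0, 0.015]
    - [0, 0, 0.015]
    - [0, 0, 0.015]
    - [0, 0, 0.015]
    - [0, 0, 0.015]
  claw: [0, 0, 0, 0, 0, 0, 0, 0, 0, 0]

```text
time_s: 10.45
tcp_pos: [0.5694, 0.0201, 0.1908]
eef_rot: [180.0, 0.0, -176.4]
contact_force: [4.2, 2.5, -2.1]
gripper_width: 0.0081
gripper_force: 25.0
```

```bash
python3 m.py
```

```text
10.55 mz [0.03  0.025 0.029] yaw -176.42 q6 -108.1 mxy [ 1.14 -1.48] [ 4.4  2.5 -2. ]
```

jog_arm:
  travel:
    - [0, 0, 0]
    - [0, 0, 0]
    - [0, 0, 0]
    - [0, 0, 0]
    - [0, 0, 0]
    - [0, 0, 0]
    - [0, 0, 0]
    - [0, 0, 0]
    - [0, 0, 0]
    - [0, 0, 0]
  dr:
    - [0, 0, 0.005]
    - [0, 0, 0.01]
    - [0, 0, 0.015]
    - [0, 0, 0.015]
    - [0, 0, 0.015]
    - [0, 0, 0.015]
    - [0, 0, 0.015]
    - [0, 0, 0.015]
    - [0, 0, 0.015]
    - [0, 0, 0.015]
  claw: [0, 0, 0, 0, 0, 0, 0, 0, 0, 0]

```text
time_s: 11.8
tcp_pos: [0.5694, 0.0201, 0.1908]
eef_rot: [180.0, 0.0, 178.2]
contact_force: [3.9, 3.6, -0.9]
gripper_width: 0.0082
gripper_force: 25.0
```

```bash
python3 m.py
```

```text
11.9 mz [ 0.072 -0.003  0.014] yaw 178.18 q6 -113.5 mxy [ 1.17 -1.52] [ 4.1  3.2 -1.1]
```

jog_arm:
  travel:
    - [0, 0, 0]
    - [0, 0, 0]
    - [0, 0, 0]
    - [0, 0, 0]
    - [0, 0, 0]
    - [0, 0, 0]
    - [0, 0, 0]
    - [0, 0, 0]
    - [0, 0, 0]
    - [0, 0, 0]
  dr:
    - [0, 0, 0.005]
    - [0, 0, 0.01]
    - [0, 0, 0.015]
    - [0, 0, 0.015]
    - [0, 0, 0.015]
    - [0, 0, 0.015]
    - [0, 0, 0.015]
    - [0, 0, 0.015]
    - [0, 0, 0.015]
    - [0, 0, 0.015]
  claw: [0, 0, 0, 0, 0, 0, 0, 0, 0, 0]

```text
time_s: 13.15
tcp_pos: [0.5694, 0.0201, 0.1908]
eef_rot: [180.0, 0.0, 172.8]
contact_force: [4.7, 3.5, -1.4]
gripper_width: 0.0084
gripper_force: 25.0
```

```bash
python3 m.py
```

```text
13.25 mz [0.043 0.109 0.057] yaw 172.78 q6 -118.9 mxy [ 1.14 -1.52] [ 4.3  3.7 -1.4]
```

jog_arm:
  travel:
    - [0, 0, 0]
    - [0, 0, 0]
    - [0, 0, 0]
    - [0, 0, 0]
    - [0, 0, 0]
    - [0, 0, 0]
    - [0, 0, 0]
    - [0, 0, 0]
    - [0, 0, 0]
    - [0, 0, 0]
  dr:
    - [0, 0, 0.005]
    - [0, 0, 0.01]
    - [0, 0, 0.014]
    - [0, 0, 0.014]
    - [0, 0, 0.014]
    - [0, 0, 0.014]
    - [0, 0, 0.014]
    - [0, 0, 0.014]
    - [0, 0, 0.014]
    - [0, 0, 0.014]
  claw: [0, 0, 0, 0, 0, 0, 0, 0, 0, 0]

```text
time_s: 14.5
tcp_pos: [0.5694, 0.0201, 0.1908]
eef_rot: [180.0, 0.0, 167.7]
contact_force: [3.4, 3.6, -1.4]
gripper_width: 0.0084
gripper_force: 25.1
```

```bash
python3 m.py
```

```text
14.6 mz [0.077 0.04  0.046] yaw 167.74 q6 -124.0 mxy [ 1.1  -1.53] [ 3.5  2.7 -2.4]
```

jog_arm:
  travel:
    - [0, 0, 0]
    - [0, 0, 0]
    - [0, 0, 0]
    - [0, 0, 0]
    - [0, 0, 0]
    - [0, 0, 0]
    - [0, 0, 0]
    - [0, 0, 0]
    - [0, 0, 0]
    - [0, 0, 0]
  dr:
    - [0, 0, 0.005]
    - [0, 0, 0.01]
    - [0, 0, 0.015]
    - [0, 0, 0.015]
    - [0, 0, 0.015]
    - [0, 0, 0.015]
    - [0, 0, 0.015]
    - [0, 0, 0.015]
    - [0, 0, 0.015]
    - [0, 0, 0.015]
  claw: [0, 0, 0, 0, 0, 0, 0, 0, 0, 0]

```text
time_s: 15.85
tcp_pos: [0.5702, 0.0199, 0.1928]
eef_rot: [180.0, 0.1, 162.4]
contact_force: [0.6, 3.1, 8.5]
gripper_width: 0.0005
gripper_force: 4.6
```

```bash
python3 m.py
```

```text
15.95 mz [ 0.038 -0.024  0.01 ] yaw 162.35 q6 -129.4 mxy [ 1.13 -0.43] [1.6 2.9 9.2]
```

```bash
python3 - <<'E'
from h import *
c=cap('wrist');d=cap('scene')
cv2.imwrite('pics/w3.png',np.vstack([cv2.resize(c['pixels'][90:290,160:480],(480,300)),cv2.resize(d['pixels'][110:230,210:402],(480,300))])[:,:,::-1])
s=r.get_state();print(s['gripper_width'],s['gripper_force'],s['tcp_pos'],s['contact_force'])
E
```

```text
0.00031262170678041193 4.612856805324554 [0.57021079 0.01986707 0.19277564] [1.44585472 3.02631086 9.57810135]
```

View pics/w3.png

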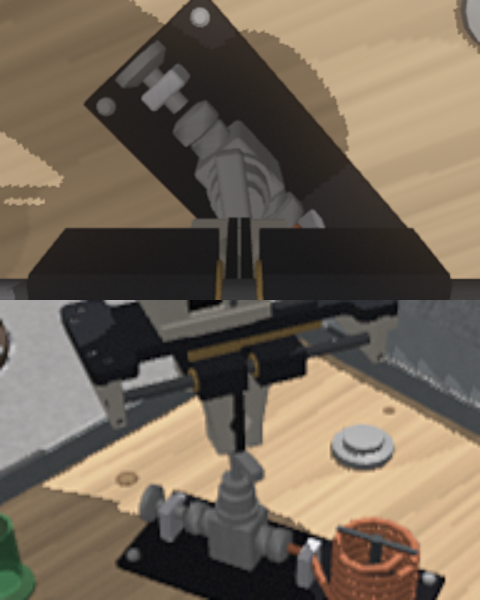

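```bash
python3 - <<'E'
from h import *
for n in('wrist','scene'):
    c=cap(n);H,W=c['range_z'].shape
    for d in r.regions_of('t_bar',n)[:2]:
        ys,xs=np.where(d['pixels']);P=pt(c,np.c_[xs,ys]);ok=np.hypot(P[:,0]-.57,P[:,1]-.02)<.05;P=P[ok]
        if len(P): print(n,round(d['conf'],2),d['extent'],len(P),'z pct',np.percentile(P[:,2],[5,50,95]).round(3),'mean',P.mean(0).round(3))
    yy,xx=np.mgrid[:H,:W];P=pt(c,np.c_[xx.ravel(),yy.ravel()]);
    k=(np.hypot(P[:,0]-.57,P[:,1]-.02)<.04)&(P[:,2]>.15)&(P[:,2]<.24)
    h=np.histogram(P[k,2],np.arange(.15,.245,.005));print(n,h[0])
    # slices: xy of points in z .193-.215
    for a,b in((.185,.195),(.195,.205),(.205,.212),(.212,.22)):
        q=P[k&(P[:,2]>=a)&(P[:,2]<b)]
        if len(q)>5: print(a,len(q),'x',np.percentile(q[:,0],[2,98]).round(3),'y',np.percentile(q[:,1],[2,98]).round(3))
E
```

```text
wrist 0.68 [300.4, 188.4, 328.5, 235.5] 826 z pct [0.208 0.211 0.212] mean [0.548 0.025 0.211]
wrist [283 196  40  43 237  38 229   0   0   0  22 147 822 180 223 122 176  83]
0.195 22 x [0.537 0.564] y [0.022 0.031]
0.205 840 x [0.538 0.578] y [0.018 0.03 ]
0.212 309 x [0.541 0.572] y [0.01  0.038]
scene 0.63 [300.6, 171.4, 315.6, 183.5] 127 z pct [0.185 0.209 0.213] mean [0.587 0.015 0.205]
scene 0.59 [283.5, 171.8, 328.4, 218.6] 1050 z pct [0.119 0.145 0.209] mean [0.58  0.014 0.153]
scene [81 53 39 33 51 36 62 11  7  5  8 36 64 33 57 55 56 54]
0.185 18 x [0.57  0.575] y [0.015 0.022]
0.195 13 x [0.571 0.602] y [0.012 0.018]
0.205 58 x [0.573 0.604] y [0.009 0.018]
0.212 75 x [0.563 0.602] y [0.002 0.029]
```

jog_arm:
  travel:
    - [0, 0, -0.02]
    - [0, 0, -0.06]
    - [0, 0, -0.1]
    - [0, 0, -0.12]
    - [0, 0, -0.12]
    - [0, 0, -0.12]
    - [0, 0, -0.12]
    - [0, 0, -0.12]
    - [0, 0, -0.12]
    - [0, 0, -0.12]
  dr:
    - [0, 0, 0]
    - [0, 0, 0]
    - [0, 0, -0.028]
    - [0, 0, -0.056]
    - [0, 0, -0.084]
    - [0, 0, -0.112]
    - [0, 0, -0.14]
    - [0, 0, -0.168]
    - [0, 0, -0.196]
    - [0, 0, -0.224]
  claw: [0, 0, 0, 0.3, 0.5, 0.5, 0.5, 0.5, 0.5, 0.5]

```text
time_s: 17.5
tcp_pos: [0.5681, 0.0192, 0.2506]
eef_rot: [179.9, -0.1, -116.7]
contact_force: [0.7, -0.8, -0.3]
gripper_width: 0.0438
gripper_force: 0.0
```

```bash
python3 b.py wrist scene; ls pics | tail -3; python3 - <<'E'
from h import *
s=r.get_state();T=s['tcp_pos']
c=cap('scene');H,W=c['range_z'].shape;yy,xx=np.mgrid[:H,:W];P=pt(c,np.c_[xx.ravel(),yy.ravel()]);
k=(np.hypot(P[:,0]-T[0],P[:,1]-T[1])<.08)&(P[:,2]>.22)&(P[:,2]<.36)
print(T,np.histogram(P[k,2]-T[2],np.arange(-.04,.06,.005)))
cv2.imwrite('pics/w4.png',cv2.resize(c['pixels'][60:220,200:400],(750,600))[:,:,::-1])
E
```

```text
wrist shelf [0.0985 0.0996 0.1075]
wrist 1299 mean [0.5683 0.0199 0.2107] ztop [0.211  0.2121] ang -10.1 rect [0.569  0.0206] [0.0105 0.0639] len 0.0639
tip [314.4 216. ] 0.94 at z.212 [0.5711 0.0193 0.212 ]
scene shelf [0.0994 0.101  0.1088]
scene 198 mean [0.5742 0.0172 0.2111] ztop [0.2117 0.2134] ang -9.7 rect [0.5717 0.0187] [0.0104 0.0645] len 0.0645
tip [304.1 170.3] 0.58 at z.212 [0.5763 0.0167 0.212 ]
tri [0.5719 0.0208 0.2075] [0.5717 0.0202 0.2073]
{'time_s': np.float64(17.7), 'joints': array([ 2.1676e+01,  9.1410e+00, -8.9250e+00,  4.0000e-03, -7.2021e+01,
       -4.8966e+01]), 'tcp_pos': array([0.569, 0.02 , 0.251]), 'eef_rot': array([ 1.79946e+02, -6.80000e-02, -1.17289e+02]), 'contact_force': array([ 0.097, -0.031, -0.884]), 'moment': array([ 0.028,  0.037, -0.047]), 'gripper_width': np.float64(0.044)}
w3.png
wrist_17550.png
wrist_3650.png
[0.56868895 0.01960917 0.25066598] (array([ 0,  0,  0,  0,  0,  0,  0,  0,  0,  0,  0,  0,  9, 42, 40, 49, 38,
       36, 26]), array([-4.00000000e-02, -3.50000000e-02, -3.00000000e-02, -2.50000000e-02,
       -2.00000000e-02, -1.50000000e-02, -1.00000000e-02, -5.00000000e-03,
       -2.08166817e-17,  5.00000000e-03,  1.00000000e-02,  1.50000000e-02,
        2.00000000e-02,  2.50000000e-02,  3.00000000e-02,  3.50000000e-02,
        4.00000000e-02,  4.50000000e-02,  5.00000000e-02,  5.50000000e-02]))
```

View pics/w4.png

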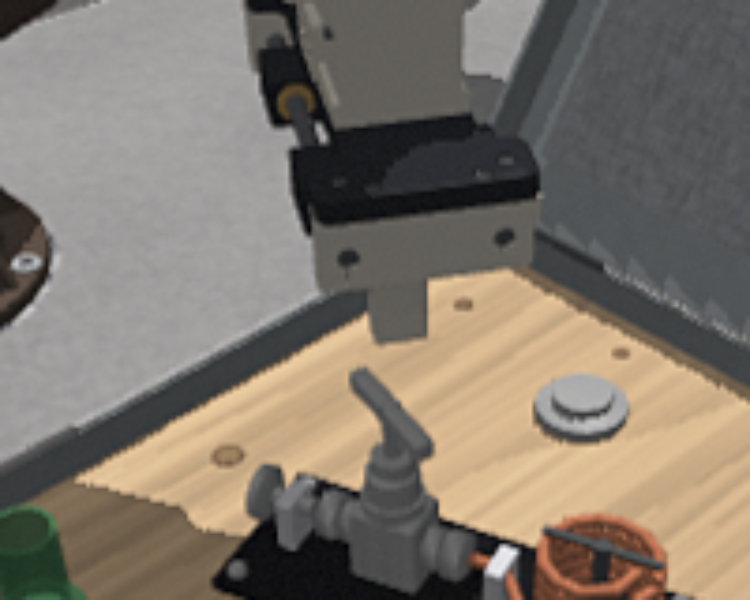

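The scene crop shows the real finger ends at about (400, 340), roughly 19–20 mm above the reported TCP. My grip only held the bar's top edge and slipped off. The bar is intact, lying at about -10°, so I'll re-grasp about 14 mm lower.

jog_arm:
  travel:
    - [0, 0, 0]
    - [0, 0, 0]
    - [0, 0, 0]
    - [0, 0, 0]
    - [0, 0, 0]
    - [0, 0, 0]
    - [0, 0, 0]
    - [0, 0, 0]
    - [0, 0, 0]
    - [0, 0, 0]
  dr:
    - [0, 0, -0.0296]
    - [0, 0, -0.0592]
    - [0, 0, -0.0888]
    - [0, 0, -0.1184]
    - [0, 0, -0.148]
    - [0, 0, -0.1776]
    - [0, 0, -0.207]
    - [0, 0, -0.236]
    - [0, 0, -0.266]
    - [0, 0, -0.296]
  claw: [0.4, 0.4, 0.4, 0.4, 0.4, 0.4, 0.4, 0.4, 0.4, 0.4]

```text
time_s: 19.0
tcp_pos: [0.569, 0.0199, 0.2507]
eef_rot: [180.0, 0.0, -10.4]
contact_force: [0.9, -0.1, -0.6]
gripper_width: 0.0353
gripper_force: 0.0
```

```bash
python3 b.py wrist; python3 s.py .569 .0203 .177 -10
```

```text
wrist shelf [0.0985 0.0997 0.1076]
wrist 1173 mean [0.5712 0.0199 0.2111] ztop [0.2111 0.2122] ang 169.9 rect [0.5696 0.0204] [0.0096 0.0636] len 0.0636
tip [317.6 209.9] 0.77 at z.212 [0.5717 0.0206 0.212 ]
{'time_s': np.float64(19.1), 'joints': array([ 2.1691e+01,  9.1480e+00, -8.9050e+00, -1.0000e-03, -7.1983e+01,
        5.7708e+01]), 'tcp_pos': array([0.569, 0.02 , 0.251]), 'eef_rot': array([ 1.79981e+02,  3.10000e-02, -1.06020e+01]), 'contact_force': array([ 0.045, -0.454, -0.36 ]), 'moment': array([-0.1  ,  0.131, -0.048]), 'gripper_width': np.float64(0.035)}
{'time_s': np.float64(19.1), 'joints': array([ 2.1691e+01,  9.1480e+00, -8.9050e+00, -1.0000e-03, -7.1983e+01,
        5.7708e+01]), 'tcp_pos': array([0.569, 0.02 , 0.251]), 'eef_rot': array([ 1.79981e+02,  3.10000e-02, -1.06020e+01]), 'contact_force': array([ 0.045, -0.454, -0.36 ]), 'moment': array([-0.1  ,  0.131, -0.048]), 'gripper_width': np.float64(0.035)}
travel [-0.0002 -0.0007  0.1475] dr -0.0017
```

jog_arm:
  travel:
    - [0, -0.0007, 0.05]
    - [0, -0.0007, 0.1]
    - [0, -0.0007, 0.135]
    - [0, -0.0007, 0.147]
    - [0, -0.0007, 0.147]
    - [0, -0.0007, 0.147]
    - [0, -0.0007, 0.147]
    - [0, -0.0007, 0.147]
    - [0, -0.0007, 0.147]
    - [0, -0.0007, 0.147]
  dr:
    - [0, 0, -0.0015]
    - [0, 0, -0.0015]
    - [0, 0, -0.0015]
    - [0, 0, -0.0015]
    - [0, 0, -0.0015]
    - [0, 0, -0.0015]
    - [0, 0, -0.0015]
    - [0, 0, -0.0015]
    - [0, 0, -0.0015]
    - [0, 0, -0.0015]
  claw: [0.4, 0.4, 0.4, 0.4, 0, 0, 0, 0, 0, 0]
  newtons: 25

```text
time_s: 20.35
tcp_pos: [0.5698, 0.0204, 0.1779]
eef_rot: [-180.0, -0.1, -10.0]
contact_force: [0.1, -0.3, 5.6]
gripper_width: 0.0097
gripper_force: 25.0
```

```bash
python3 m.py
```

```text
20.45 mz [0.029 0.056 0.011] yaw -10.04 q6 58.2 mxy [-0.12  0.47] [-0.5 -0.4  5.7]
```

jog_arm:
  travel:
    - [0, 0, -0.002]
    - [0, 0, -0.002]
    - [0, 0, -0.002]
    - [0, 0, -0.002]
    - [0, 0, -0.002]
    - [0, 0, -0.002]
    - [0, 0, -0.002]
    - [0, 0, -0.002]
    - [0, 0, -0.002]
    - [0, 0, -0.002]
  dr:
    - [0, 0, 0]
    - [0, 0, 0.005]
    - [0, 0, 0.009]
    - [0, 0, 0.012]
    - [0, 0, 0.012]
    - [0, 0, 0.012]
    - [0, 0, 0.012]
    - [0, 0, 0.012]
    - [0, 0, 0.012]
    - [0, 0, 0.012]
  claw: [0, 0, 0, 0, 0, 0, 0, 0, 0, 0]

```text
time_s: 21.7
tcp_pos: [0.5694, 0.0205, 0.1781]
eef_rot: [-180.0, 0.0, -14.4]
contact_force: [3.5, -1.2, -6.6]
gripper_width: 0.0095
gripper_force: 25.1
```

```bash
python3 m.py
```

```text
21.8 mz [0.273 0.337 0.207] yaw -14.37 q6 53.9 mxy [-0.29 -1.65] [ 5.1 -1.1 -5.6]
```

jog_arm:
  travel:
    - [0, 0, 0]
    - [0, 0, 0]
    - [0, 0, 0]
    - [0, 0, 0]
    - [0, 0, 0]
    - [0, 0, 0]
    - [0, 0, 0]
    - [0, 0, 0]
    - [0, 0, 0]
    - [0, 0, 0]
  dr:
    - [0, 0, 0.004]
    - [0, 0, 0.004]
    - [0, 0, 0.004]
    - [0, 0, 0.004]
    - [0, 0, 0.004]
    - [0, 0, 0.004]
    - [0, 0, 0.004]
    - [0, 0, 0.004]
    - [0, 0, 0.004]
    - [0, 0, 0.004]
  claw: [0, 0, 0, 0, 0, 0, 0, 0, 0, 0]

```text
time_s: 23.05
tcp_pos: [0.5694, 0.0205, 0.1781]
eef_rot: [180.0, 0.0, -15.8]
contact_force: [4.5, -0.6, -7.5]
gripper_width: 0.0096
gripper_force: 25.3
```

```bash
python3 m.py; python3 m.py
```

```text
23.15 mz [0.376 0.354 0.342] yaw -15.81 q6 52.5 mxy [-0.21 -1.76] [ 6.4 -0.4 -8.4]
23.25 mz [0.342 0.365 0.363] yaw -15.8 q6 52.5 mxy [-0.15 -1.76] [ 4.9 -0.3 -8. ]
```

Torque rose from about 0.03 to 0.27 and then 0.36 N·m as I stepped on, so the needle is seated finger-tight. Now I'll back off a quarter turn plus the wind-up.

jog_arm:
  travel:
    - [0, 0, 0]
    - [0, 0, 0]
    - [0, 0, 0]
    - [0, 0, 0]
    - [0, 0, 0]
    - [0, 0, 0]
    - [0, 0, 0]
    - [0, 0, 0]
    - [0, 0, 0]
    - [0, 0, 0]
  dr:
    - [0, 0, -0.028]
    - [0, 0, -0.057]
    - [0, 0, -0.086]
    - [0, 0, -0.115]
    - [0, 0, -0.144]
    - [0, 0, -0.173]
    - [0, 0, -0.202]
    - [0, 0, -0.231]
    - [0, 0, -0.26]
    - [0, 0, -0.268]
  claw: [0, 0, 0, 0, 0, 0, 0, 0, 0, 0]

```text
time_s: 24.5
tcp_pos: [0.5694, 0.0204, 0.1782]
eef_rot: [-180.0, -0.0, 80.8]
contact_force: [5.1, -1.4, -7.8]
gripper_width: 0.0098
gripper_force: 25.0
```

```bash
python3 m.py
```

```text
24.6 mz [-0.022  0.039 -0.081] yaw 80.72 q6 149.0 mxy [-0.35 -1.96] [ 5.4 -0.8 -8.5]
```

jog_arm:
  travel:
    - [0, 0, 0]
    - [0, 0, 0]
    - [0, 0, 0]
    - [0, 0, 0]
    - [0, 0, -0.03]
    - [0, 0, -0.08]
    - [0, 0, -0.14]
    - [0, 0, -0.2]
    - [0, 0, -0.22]
    - [0, 0, -0.22]
  dr:
    - [0, 0, 0]
    - [0, 0, 0]
    - [0, 0, 0]
    - [0, 0, 0]
    - [0, 0, 0]
    - [0, 0, 0]
    - [0, 0, 0]
    - [0, 0, 0]
    - [0, 0, 0]
    - [0, 0, 0]
  claw: [0.4, 0.4, 0.4, 0.4, 0.4, 0.4, 0.4, 0.4, 0.4, 0.4]

```text
time_s: 25.85
tcp_pos: [0.5696, 0.0205, 0.2891]
eef_rot: [179.9, -0.0, 80.7]
contact_force: [-0.4, 0.9, -0.7]
gripper_width: 0.0354
gripper_force: 0.0
```

```bash
python3 b.py wrist scene; cp pics/wrist_2*.png pics/w5.png
```

```text
wrist shelf [0.0985 0.0998 0.1077]
wrist 880 mean [0.5699 0.0224 0.2112] ztop [0.2113 0.2123] ang -99.4 rect [0.5699 0.021 ] [0.063  0.0097] len 0.063
tip [318.3 196.2] 0.96 at z.212 [0.5688 0.0223 0.212 ]
scene shelf [0.0994 0.101  0.1088]
scene 242 mean [0.573  0.0169 0.2107] ztop [0.2115 0.2133] ang -100.4 rect [0.5719 0.0189] [0.0633 0.0114] len 0.0632
tip [302.8 169.7] 0.78 at z.212 [0.5736 0.016  0.212 ]
tip [305.1 201.5] 0.45 at z.212 [ 0.6364 -0.0302  0.212 ]
tri [0.5686 0.0206 0.2063] [0.5681 0.0202 0.2064]
{'time_s': np.float64(26.05), 'joints': array([ 2.17250e+01,  8.23100e+00, -5.33000e+00, -1.70000e-02,
       -7.65520e+01,  1.48949e+02]), 'tcp_pos': array([0.569, 0.02 , 0.287]), 'eef_rot': array([-1.79894e+02,  4.50000e-02,  8.06710e+01]), 'contact_force': array([0.744, 0.144, 1.176]), 'moment': array([-0.178,  0.051,  0.045]), 'gripper_width': np.float64(0.035)}
```

View pics/w5.png

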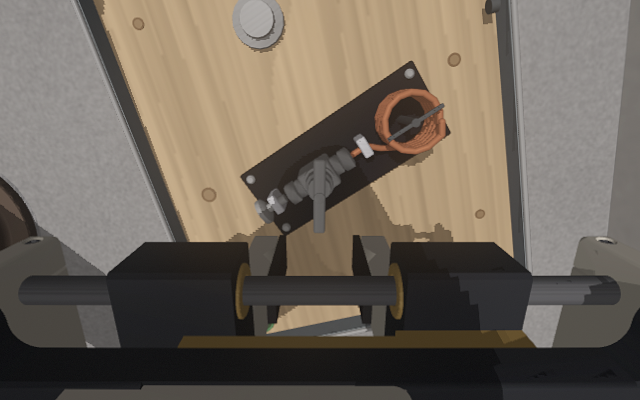

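The bar lies at about 80°, from (318, 160) to (320, 232), which is 90° back from the seat at -10°. The gripper is clear and the other things haven't moved.

```bash
python3 -c "
from plant import r
print(r.close_job())"
```

```text
the job is handed in; nothing more can be done
None
```

I turned the needle valve clockwise to a finger-tight stop (about 0.36 N·m), backed it off about 90°, released it and handed the job in at about 26 s; my first grip slipped off the bar near the seat, so I re-gripped lower and confirmed the stop by torque.

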